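# Feed three spindle collars through the gate

## Task

Three dark steel spindle collars lie loose on the bench in front of a low aluminium feed rail. With the fingertips, push them one after another through the gate between the two round posts, until all three lie in single file in the slot, each wholly past the posts. Slide them flat on the bench, never lift or tip them, and leave the brass weight, the standing bolt and the side cutter where they are.

Things in the scene. Friction and masses are not known exactly. Their poses are not given: they have to be found in the camera images.
- feed_rail: low aluminium channel fixed to the bench, open on top, bare bench as its floor; its place and heading vary. Origin: on the bench midway between the two round gate posts (12 mm diameter, 26 mm high). x runs through the gate along the slot, y left of that, z up. Gate and slot are 58 mm wide (|y| < 29 mm); walls 7 mm thick, 18 mm high. Flanges and screws outside reach |y| = 57 mm, 9 mm high.
- wing_left (a point): tip of the left guide wing, on the bench. Two straight wings, 18 mm high, flare from the posts toward the rail's -x at 45 degrees; the collars start beyond them on the -x side. This tip is at rail x = -34, y = +68 mm.
- wing_right (a point): tip of the right guide wing, on the bench, at rail x = -34, y = -68 mm.
- slot_end (a point): foot of the end stop's inner face, on the slot's centre line: rail x = 170 mm. The stop is 22 mm high; the slot is closed here. A fixed blue air hose and a power strip with black plugs stand and hang behind and over this end of the slot (x above 0.68 m, from 60 mm up): keep the gripper on the gate side of them.
- collar_a: spindle collar: a plain dark grey steel ring lying flat, 49 mm outside diameter, 22 mm high, about 0.14 kg (its mass varies); its bore counts as blocked, so treat it as a solid disc. Origin: centre of its underside; z up. It slides on the bench.
- collar_b: second spindle collar: a plain dark grey steel ring lying flat, 49 mm outside diameter, 22 mm high, about 0.14 kg (its mass varies); its bore counts as blocked, so treat it as a solid disc. Origin: centre of its underside; z up. It slides on the bench.
- collar_c: third spindle collar: a plain dark grey steel ring lying flat, 49 mm outside diameter, 22 mm high, about 0.14 kg (its mass varies); its bore counts as blocked, so treat it as a solid disc. Origin: centre of its underside; z up. It slides on the bench.
- check_weight: brass 200 g check weight with a knob, 31 mm diameter, 47 mm high, standing among the collars; leave it. Origin: centre of its underside.
- bolt: M12 bolt standing on its head, 22 mm across, 43 mm high, beside the rail on its -y side; leave it. Origin: centre of its underside.
- side_cutter: pliers (side cutter) lying flat beside the rail on its +y side, 127 mm long, 49 mm wide, 11 mm high; leave it. Origin: centre of its underside.

How it is judged:
By the outcome, as a careful person would: the job done as asked, in the order asked, and still so for the second after the job is handed in, with the robot touching nothing.
It also fails if it takes over 72 s, if anything falls off the work surface, if the arm or the gripper's body presses on something with over 40 N, if the wrist force passes 120 N, or if a joint passes its speed limit or range.

## Robot

A 6-joint arm with a two-finger parallel gripper is mounted at the origin on a cart in front of the work surface, level with it; the furniture and walls round the work are solid. World frame = base frame: x ahead of the robot, y to its left, z up, the work surface at z = 0. Lengths are in m, angles in rad, forces in N, time in s.
With the tool pointing down it reaches from about 0.4 to 0.925 m from the base axis. Payload 3.4 kg.
Tool frame: the origin (TCP) lies at the very end of the fingers, on their centre line; the grasp point (between the pads) lies 19 mm behind it; z points along the fingers, y is the line along which they close (so a half turn about z gives the same grasp; the last joint's range is limited). The gripper opens to 85 mm and grips with 20 to 120 N. Pads are 22 mm wide; open, the fingers measure 114 mm over their backs; the gripper's body (76 mm by 85 mm) begins 54 mm behind the grasp point. The pads swing forward as they close: fully open they stand 13 mm farther back than shut.
Start: joints at [1.25, 0.307, 1.506, -0, 1.328, -0.073], TCP at [0.141, 0.557, 0.231] pointing down, gripper open.
Joint ranges: [-3.12, 3.12], [-1.05, 2.28], [0.14, 2.33], [-1.42, 4.57], [0.1, 2.73], [-2.68, 2.68]. Speed limits (rad/s): [2.57, 2.57, 3.14, 3.14, 3.14, 3.14].

## Interface

Orientations are given as a unit quaternion [x, y, z, w].
In Python, from station import ctrl, capture, calibration gives the robot as it stands. Calls block until the motion is done:
- ctrl.move_ptp(position, orientation): joint-space move of the TCP to a pose.
- ctrl.move_straight(position, rotation=None, velocity=0.15, until_force=None): straight line of the TCP; rotation=None keeps the orientation; velocity is the mean speed in m/s. With until_force (N) it stops when the force on the tool has changed by that much, and returns True; else False.
- ctrl.set_joints(angles): joint-space move.
- ctrl.move_gripper(opening): opening from 0.0 (shut) to 1.0 (fully open); the grip force is fixed at half the most; returns when the fingers have stopped.
- ctrl.pause(seconds).
- ctrl.inverse_kinematics(position, orientation): joint angles nearest the present ones, or None.
- capture(name): name is "scene" or "top" or "wrist"; returns (picture, depth): 420x560x3 uint8, red, green, blue; 420x560 float32, m along the optical axis (not along the pixel's ray), 0 where there is no reading.
- calibration(name): a dict with "mtx" (3x3 intrinsics, pixels), "rvec" (rotation vector, rad) and "tvec" (3), from world to camera coordinates, as OpenCV has them. Camera axes: x right, y down, z forward; pixel columns grow to the right and rows downward; lengths in m; the calibration is good to about 2 mm. A picture is of the moment at which its call begins: read the wrist's pose just before it. calibration takes no time and is no camera call; for the wrist camera it gives the pose at the moment of the call.
A pose or a line that the arm cannot do raises ctrl.PlanningError and nothing moves.
- ctrl.close_job(): hands the job in; it is judged then, once.
Readings, each from a call of its own:
- ctrl.get_t(): time.
- ctrl.get_joint_positions(): joint angles.
- ctrl.get_joint_vel(): joint speeds.
- ctrl.get_effort(): joint torques, N m.
- ctrl.get_tool_pos(): TCP position.
- ctrl.get_tcp_rot(): TCP orientation.
- ctrl.get_force(): force on the tool from outside, world axes, zero at the start.
- ctrl.get_wrist_torque(): the same for the moment, N m.
- ctrl.get_finger_gap(): opening from 0.0 (shut) to 1.0 (fully open).
- ctrl.get_grasp_force(): force on a finger pad.
Only numpy, scipy, OpenCV 4.12 (cv2) and the standard library are available. Lean on these libraries where they do the work, as an engineer would, in place of code of your own. Each camera call takes 0.05 s, during which the arm holds its last target. There are 200 camera calls.

## Working session

There is one attempt and no reset: what is moved stays moved. The work goes in short steps, each a Python script; the robot and the scene stay as the last script left them, time stands still between calls to the robot, and variables do not carry over. Pictures are saved under pics/ and viewed, at most 10 in all, crops included, and the job is handed in when it is done.

```bash
mkdir -p pics; ls; python3 - <<'E'
from station import ctrl,capture,calibration
import cv2,numpy as np
for n in("scene","top"):
    p,d=capture(n); cv2.imwrite(f"pics/{n}0.png",p[...,::-1]); np.save(f"pics/{n}0.npy",d)
    c=calibration(n); print(n,c["mtx"].tolist(),c["rvec"],c["tvec"])
print(ctrl.get_t(),ctrl.get_tcp_rot())
E
```

```text
pics
scene [[467.250386100157, 0.0, 274.17756201537816], [0.0, 467.250386100157, 208.61794972657069], [0.0, 0.0, 1.0]] [ 1.86815388 -0.77301812  0.47878412] [-0.37803169  0.24495458  0.44226351]
top [[449.7623221744906, 0.0, 278.103935006583], [0.0, 449.7623221744906, 213.57628055193294], [0.0, 0.0, 1.0]] [ 2.15869355 -2.19856309  0.13290528] [0.05987296 0.57661382 0.84438675]
0.1 [ 1.23580377e-01  9.92334143e-01 -8.93137014e-04 -2.04528308e-04]
```

View pics/top0.png

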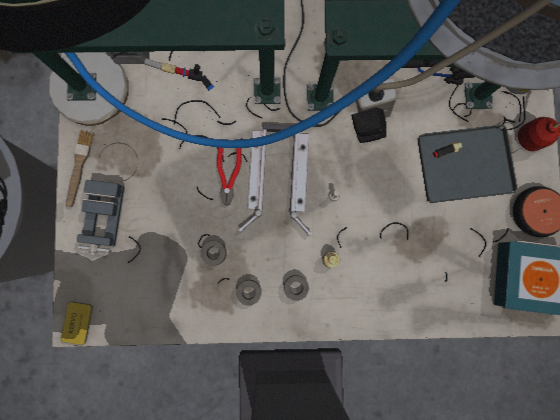

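View pics/scene0.png

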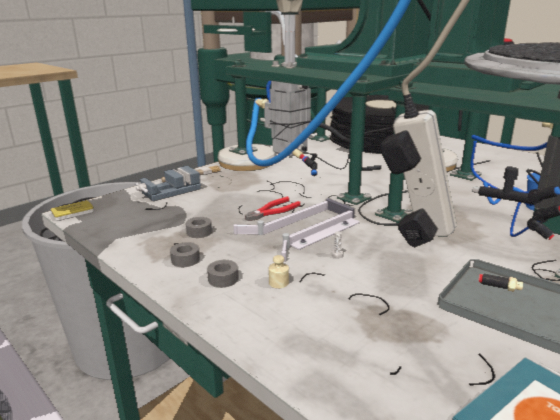

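The top view shows the collars at about (213,251), (248,290) and (295,285), the weight at (331,258), the bolt at (335,192), and the gate posts near (258,212) and (296,213). Next I'll enlarge that area and measure it.

```bash
cat >h.py <<'E'
import numpy as np,cv2
from station import ctrl,capture,calibration
def cam(n):
    c=calibration(n);return np.array(c["mtx"]),cv2.Rodrigues(np.array(c["rvec"],float))[0],np.array(c["tvec"],float).ravel()
def cloud(d,n="top"):
    K,R,t=cam(n);v,u=np.mgrid[:d.shape[0],:d.shape[1]]
    P=np.stack([(u-K[0,2])/K[0,0]*d,(v-K[1,2])/K[1,1]*d,d],-1)
    return (P-t)@R
def proj(W,n="top"):
    K,R,t=cam(n);return cv2.projectPoints(np.atleast_2d(np.array(W,float)),cv2.Rodrigues(R)[0],t,K,None)[0][:,0]
def plane(u,v,z,n="top"):
    K,R,t=cam(n);r=R.T@np.linalg.solve(K,[u,v,1.]);o=-R.T@t;return o+r*(z-o[2])/r[2]
E
python3 - <<'E'
from h import *
d=np.load("pics/top0.npy");p=cv2.imread("pics/top0.png");W=cloud(d)
crop=p[115:310,190:350];cv2.imwrite("pics/c0.png",cv2.resize(crop,None,fx=3,fy=3,interpolation=cv2.INTER_CUBIC)) 
for lab,(u0,v0,u1,v1),lo,hi in [("A",(195,232,232,270),.012,.03),("B",(230,272,265,308),.012,.03),("C",(278,268,312,304),.012,.03),("wt",(315,240,348,275),.01,.06),("bolt",(322,175,350,205),.01,.06)]:
    Q=W[v0:v1,u0:u1].reshape(-1,3);Q=Q[(Q[:,2]>lo)&(Q[:,2]<hi)]
    (c,r)=cv2.minEnclosingCircle(Q[:,:2].astype(np.float32));print(lab,len(Q),np.round(c,4),round(r,4),Q.mean(0).round(4),Q[:,2].max().round(4))
for u,v in[(258,212),(296,213),(240,229),(308,234)]: print(plane(u,v,.018).round(4),W[v,u].round(4))
h=np.clip(W[115:310,190:350,2]*1000/30*255,0,255).astype(np.uint8)
cv2.imwrite("pics/h0.png",np.hstack([cv2.resize(crop,None,fx=2.5,fy=3,interpolation=cv2.INTER_CUBIC)[:,:],cv2.cvtColor(cv2.resize(h,None,fx=2.5,fy=3,interpolation=cv2.INTER_NEAREST),cv2.COLOR_GRAY2BGR)]))
E
```

```text
A 373 [0.5054 0.1763] 0.0246 [0.5048 0.1759 0.0217] 0.0265
B 371 [0.4278 0.1091] 0.0245 [0.4275 0.1084 0.0216] 0.026
C 370 [0.4343 0.0172] 0.0244 [0.4346 0.0171 0.0216] 0.0261
wt 214 [ 0.4872 -0.0524] 0.0156 [ 0.4874 -0.0508  0.033 ] 0.0498
bolt 49 [ 0.6112 -0.0637] 0.0071 [ 0.6131 -0.0627  0.0346] 0.0468
[0.5825 0.0885 0.018 ] [0.5818 0.0884 0.0246]
[0.5792 0.0139 0.018 ] [0.5784 0.0144 0.0264]
[0.5497 0.1242 0.018 ] [0.5496 0.1241 0.019 ]
[ 0.5375 -0.0087  0.018 ] [ 0.5376 -0.0089  0.0157]
```

View pics/h0.png

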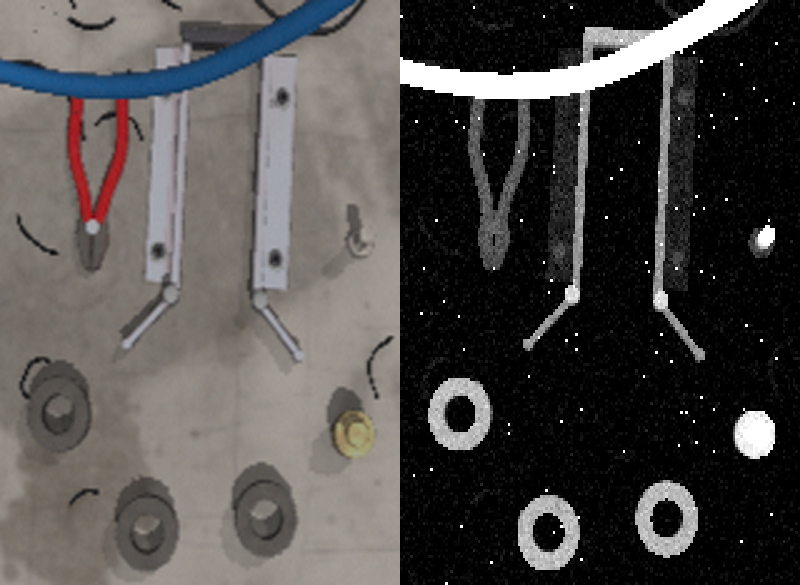

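The heightmap on the right of that picture shows the rail walls, the wings and all three rings clearly. Now I'll fit the rail pose and check that the push poses are reachable.

```bash
python3 - <<'E'
from h import *
from scipy.optimize import least_squares
d=np.load("pics/top0.npy");W=cloud(d)[150:245,230:315].reshape(-1,3)
Q=W[(W[:,2]>.0135)&(W[:,2]<.03)][:,:2]
S=np.array([[[0,32.5],[150,32.5]],[[0,-32.5],[150,-32.5]],[[-2,36.],[-33,67]],[[-2,-36.],[-33,-67]]])/1e3
def seg(P):
    D=[]
    for a,b in S:
        t=np.clip((P-a)@(b-a)/((b-a)@(b-a)),0,1);D.append(np.linalg.norm(P-a-t[:,None]*(b-a),axis=1))
    return np.min(D,0)
def T(p):
    c,s=np.cos(p[2]),np.sin(p[2]);return (Q-p[:2])@np.array([[c,-s],[s,c]])
r=least_squares(lambda p:seg(T(p)),[.58,.052,0],loss="soft_l1",f_scale=.003)
x,y,a=r.x;print(len(Q),r.x,np.median(seg(T(r.x))))
np.save("rail.npy",r.x)
R=np.array([[np.cos(a),-np.sin(a)],[np.sin(a),np.cos(a)]])
print("stop/wings",[(R@v+r.x[:2]).round(4) for v in np.array([[.17,0],[-.034,.068],[-.034,-.068]])])
C={k:np.array(v) for k,v in dict(C=(.4343,.0172),B=(.4278,.1091),A=(.5054,.1763)).items()}
for k,p in C.items(): print(k,R.T@(p-r.x[:2]))
for k in "CBA":
    tgt=r.x[:2]+R@[-.075,0];dv=tgt-C[k];psi=np.arctan2(dv[1],dv[0]);u=dv/np.hypot(*dv)
    for th in(psi,psi+np.pi):
        for z in(.007,.09):
            for b in(.036,.045):
                pp=C[k]-b*u;j=ctrl.inverse_kinematics([*pp,z],[np.cos(th/2),np.sin(th/2),0,0]);print(k,round(np.degrees(psi)),z,b,pp.round(3),None if j is None else np.round(j,2))
for th in(a,a+np.pi): print(np.round(ctrl.inverse_kinematics([x,y,.007],[np.cos(th/2),np.sin(th/2),0,0]),2))
E
```

```text
633 [ 0.57749884  0.05322094 -0.07346814] 0.0017679554081156178
stop/wings [array([0.747 , 0.0407]), array([0.5486, 0.1235]), array([ 0.5386, -0.0121])]
C [-0.14016854 -0.04643486]
B [-0.15339666  0.04474012]
A [-0.08093861  0.11745484]
C 31 0.007 0.036 [ 0.404 -0.001] [-0.11  0.41  2.14 -0.    0.59  0.92]
C 31 0.007 0.045 [ 0.396 -0.006] [-0.12  0.41  2.15 -0.    0.58  0.9 ]
C 31 0.09 0.036 [ 0.404 -0.001] [-0.11  0.25  2.04 -0.    0.85  0.92]
C 31 0.09 0.045 [ 0.396 -0.006] [-0.12  0.24  2.06 -0.    0.84  0.9 ]
C 31 0.007 0.036 [ 0.404 -0.001] [-0.11  0.41  2.14 -0.    0.59 -2.22]
C 31 0.007 0.045 [ 0.396 -0.006] [-0.12  0.41  2.15 -0.    0.58 -2.24]
C 31 0.09 0.036 [ 0.404 -0.001] [-0.11  0.25  2.04 -0.    0.85 -2.22]
C 31 0.09 0.045 [ 0.396 -0.006] [-0.12  0.24  2.06 -0.    0.84 -2.24]
B -34 0.007 0.036 [0.398 0.129] [ 0.21  0.42  2.1  -0.    0.61  2.38]
B -34 0.007 0.045 [0.39  0.134] [ 0.23  0.42  2.12 -0.    0.61  2.39]
B -34 0.09 0.036 [0.398 0.129] [ 0.21  0.27  2.01 -0.    0.86  2.38]
B -34 0.09 0.045 [0.39  0.134] [ 0.23  0.26  2.02 -0.    0.86  2.39]
B -34 0.007 0.036 [0.398 0.129] [ 0.21  0.42  2.1  -0.    0.61 -0.77]
B -34 0.007 0.045 [0.39  0.134] [ 0.23  0.42  2.12 -0.    0.61 -0.75]
B -34 0.09 0.036 [0.398 0.129] [ 0.21  0.27  2.01 -0.    0.86 -0.77]
B -34 0.09 0.045 [0.39  0.134] [ 0.23  0.26  2.02 -0.    0.86 -0.75]
A -91 0.007 0.036 [0.506 0.212] None
A -91 0.007 0.045 [0.506 0.221] None
A -91 0.09 0.036 [0.506 0.212] None
A -91 0.09 0.045 [0.506 0.221] None
A -91 0.007 0.036 [0.506 0.212] [ 0.32  0.53  1.82 -0.    0.79  0.34]
A -91 0.007 0.045 [0.506 0.221] [ 0.34  0.54  1.81 -0.    0.79  0.36]
A -91 0.09 0.036 [0.506 0.212] [ 0.32  0.42  1.74 -0.    0.98  0.34]
A -91 0.09 0.045 [0.506 0.221] [ 0.34  0.42  1.74 -0.    0.99  0.36]
[ 0.02  0.56  1.75 -0.    0.83  1.66]
[ 0.02  0.56  1.75 -0.    0.83 -1.48]
```

```bash
cat >>h.py <<'E'
X,Y,A0=np.load("rail.npy");RR=np.array([[np.cos(A0),-np.sin(A0)],[np.sin(A0),np.cos(A0)]])
def w(x,y): return np.array([X,Y])+RR@[x,y]
def quat(psi): t=psi+np.pi; return [np.cos(t/2),np.sin(t/2),0,0]
OFF=.0338;Z=.007;UP=.085
def at(c,psi,off,z=Z): return [*(np.array(c)-off*np.array([np.cos(psi),np.sin(psi)])),z]
def push(c,stage=(-.075,0),final=.040):
    s=w(*stage);d=s-c;psi=np.arctan2(d[1],d[0])
    ctrl.move_ptp(at(c,psi,OFF+.014,UP),quat(psi))
    ctrl.move_straight(at(c,psi,OFF+.014),velocity=.12)
    ctrl.move_straight(at(s,psi,OFF),velocity=.08)
    ctrl.move_straight(at(s,psi,OFF+.014),velocity=.08)
    n=int(np.ceil(abs(psi-A0)/np.radians(35)))
    for i in range(1,n+1):
        q=psi+(A0-psi)*i/n
        ctrl.move_straight(at(s,q,OFF+.014),rotation=quat(q),velocity=.06)
    hit=ctrl.move_straight(at(w(final,0),A0,OFF),velocity=.08,until_force=25)
    print("hit",hit,ctrl.get_tool_pos(),ctrl.get_force())
    p=ctrl.get_tool_pos();u=np.array([np.cos(A0),np.sin(A0)])
    p[:2]-=.012*u;ctrl.move_straight(p,velocity=.08)
    p[2]=UP;ctrl.move_straight(p,velocity=.15)
    print("t",ctrl.get_t())
E
python3 - <<'E'
from h import *
ctrl.move_gripper(18/85);print(ctrl.get_finger_gap(),ctrl.get_t())
push(np.array([.4343,.0172]))
p,d=capture("top");cv2.imwrite("pics/t1.png",cv2.resize(p[100:320,180:370,::-1],None,fx=2.7,fy=2.7))
E
```

```text
0.21226741035284605 0.75
hit False [0.58351923 0.05277695 0.00707157] [ 0.81618006  0.19750201 -0.52388771]
t 9.1167
```

View pics/t1.png

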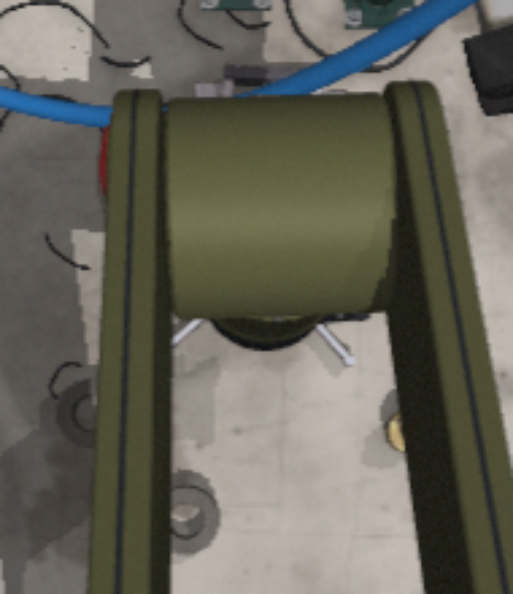

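The arm hides the gate, but collar C has left the open bench, A and B haven't moved, and the push force stayed under 1 N. I'll move over to B's start and look again there, which costs almost no time.

```bash
python3 - <<'E'
from h import *
c=np.array([.4278,.1091]);s=w(-.075,0);d=s-c;psi=np.arctan2(d[1],d[0])
ctrl.move_ptp(at(c,psi,OFF+.014,UP),quat(psi))
for n in("top","scene"):
    p,d=capture(n);cv2.imwrite(f"pics/{n}2.png",p[...,::-1])
    if n=="top":
        Wd=cloud(d).reshape(-1,3);Q=Wd[(Wd[:,2]>.012)&(Wd[:,2]<.03)]
        q=(Q[:,:2]-[X,Y])@RR;m=(abs(q[:,1])<.0275)&(q[:,0]>-.1)&(q[:,0]<.16);q=q[m];print(len(q))
        if len(q):print(cv2.minEnclosingCircle(q.astype(np.float32)),q.min(0),q.max(0))
a=cv2.imread("pics/top2.png")[110:320,190:350];b=cv2.imread("pics/scene2.png")[170:310,140:370]
cv2.imwrite("pics/m2.png",np.hstack([cv2.resize(a,(400,525)),cv2.resize(b,(400,525))]))
E
```

```text
357
((0.03901224210858345, -0.00022288628679234535), 0.024448325857520103) [ 0.01572566 -0.02364937] [0.06220053 0.02229681]
```

View pics/m2.png

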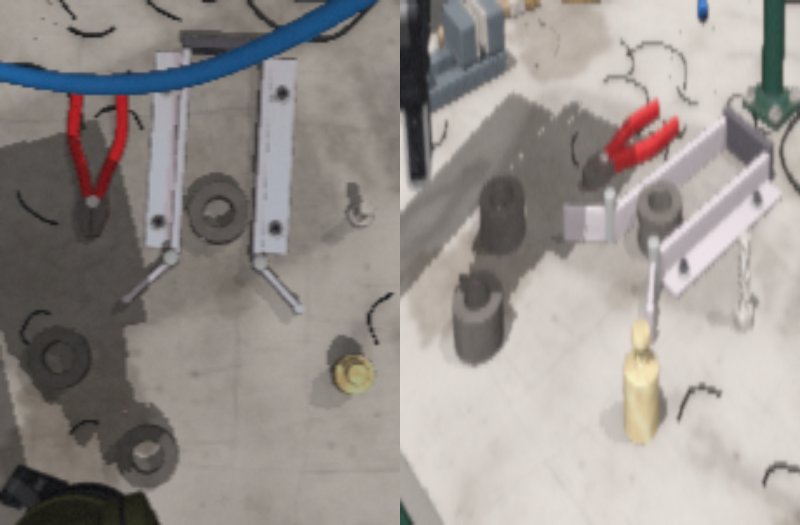

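Collar C sits centred in the slot at rail x = 39 mm, within 1 mm of plan, and nothing else has moved. Next are B and A.

```bash
python3 - <<'E'
from h import *
push(np.array([.4278,.1091]))
push(np.array([.5054,.1763]))
ctrl.move_ptp([.45,.35,.2],quat(-np.pi/2))
p,d=capture("top");s,_=capture("scene");print(ctrl.get_t())
Wd=cloud(d).reshape(-1,3);Q=Wd[(Wd[:,2]>.012)&(Wd[:,2]<.03)]
q=(Q[:,:2]-[X,Y])@RR;m=(abs(q[:,1])<.0275)&(q[:,0]>-.1)&(q[:,0]<.16);q=q[m];print(len(q),q.min(0))
print(np.histogram(q[:,0],np.arange(0,.17,.008)))
cv2.imwrite("pics/m3.png",np.hstack([cv2.resize(p[110:320,190:350,::-1],(400,525)),cv2.resize(s[170:310,140:370,::-1],(400,525))]))
for lab,(u0,v0,u1,v1) in [("wt",(315,240,348,275)),("bolt",(322,175,350,205))]:
    k=cloud(d)[v0:v1,u0:u1].reshape(-1,3);k=k[(k[:,2]>.01)&(k[:,2]<.06)];print(lab,k.mean(0).round(4))
E
```

```text
hit False [0.58374205 0.05277182 0.0070401 ] [-0.99244954 -0.90844071 -0.41048554]
t 16.3083
hit False [0.58392117 0.05277811 0.00705766] [-1.75272124  0.49802701  0.06198544]
t 25.55
27.4417
985 [ 0.01575057 -0.02364381]
(array([ 0,  4, 62, 66, 46, 51, 79, 51, 68, 62, 50, 55, 78, 49, 74, 57, 49,
       48, 36,  0,  0]), array([0.   , 0.008, 0.016, 0.024, 0.032, 0.04 , 0.048, 0.056, 0.064,
       0.072, 0.08 , 0.088, 0.096, 0.104, 0.112, 0.12 , 0.128, 0.136,
       0.144, 0.152, 0.16 , 0.168]))
wt [ 0.4874 -0.0507  0.0328]
bolt [ 0.6136 -0.0623  0.0338]
```

View pics/m3.png

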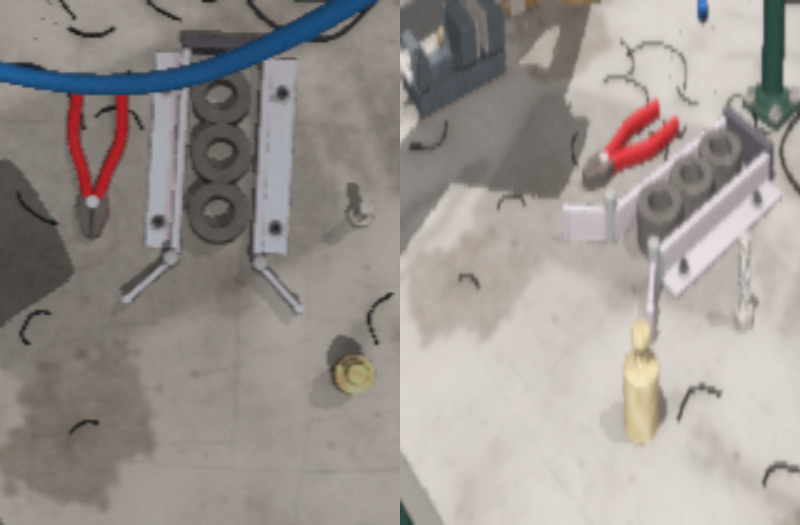

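All three collars lie flat in single file. The nearest one's rear edge is at rail x ≈ 15 mm, past the posts' far edge at 6 mm. The weight, bolt and cutter are where they were, and the arm is clear.

```bash
python3 -c "
from station import ctrl
print(ctrl.close_job())"
```

```text
the job is handed in; nothing more can be done
None
```

I pushed all three collars flat through the gate; they lie in single file in the slot, wholly past the posts, with the weight, bolt and side cutter left where they were, and I handed the job in at about 27 s.

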